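# Frame the salt jar with the camera stick

## Task

We are about to film the seasoning shot: lift the salt jar off the sheet pan and set it down gently, upright, near the middle of the wooden plank with its whole base on it. Then, with the jar standing free there, push the orange stick of the camera remote over to the side that turns the camera towards the jar and hold it over for a second or two without a break, until the camera looks straight at the jar, and let the stick spring back to its centre. Turn the camera only with the stick, never by touching it, and leave the tongs and the dishes lying as they are.

Things in the scene. Friction and masses are not known exactly. Their poses are not given: they have to be found in the camera images.
- jar_center (a point): Centre (half-way up) of the round glass salt jar, 52 mm in diameter and 80 mm tall, about 0.28 kg, with a shut steel flip lid as its top 14 mm (a hinge lug sticks 6 mm out on the lid's side, for the look only). Its z axis points up the jar. It starts upright on the sheet pan.
- pan: Aluminium sheet pan, 330 (its x) by 240 (its y) by 25 mm high, rim included; floor 4 mm thick, walls 4 mm. Origin: centre of its underside. It lies on the island on one side (left or right), the plank on the other.
- plank: Loose wooden grilling plank, 300 (its x) by 140 (its y) by 16 mm thick, flat on the island. Origin: centre of its underside, z up; its top is 16 mm above that.
- tongs: Short steel tongs lying on the pan along its y, about 160 mm long, 50 mm wide and 10 mm high; a bystander. Origin: on its underside near the middle of its length; x runs to its black tips.
- dishes: Nested stack of white ceramic dipping dishes on the pan, 74 mm in diameter and 42 mm high; a bystander. Origin: centre of its underside.
- remote: Camera remote: black box 130 (its x) by 110 (its y) by 42 mm high, fixed to the island between pan and plank, turned by up to 25 degrees. Origin: centre of its underside; its x points away from the robot, its y to the left as the robot sees it. Two orange marks on top lie on its left and right (+y and -y).
- stick_pivot (a point): Pivot of the stick, fixed, 44 mm above the underside of the remote; same axes as the remote.
- stick_knob (a point): Centre of the stick's orange knob (28 mm in diameter, from 52 to 87 mm above the pivot, this point 70 mm above it); a 10 mm steel rod is below it. The point moves and tilts with the stick. Nothing stands within 30 mm of the knob.
- stick_pan (a joint): Left-right tilt of the stick in rad: 0 centred, stops at -0.45 and 0.45, positive to the remote's +y. Spring-centred: about 4 N at the knob hold it at 0.35. While it is over, the camera keeps turning, positive to the robot's left (world +y), about 0.25 rad/s at 0.35, slower with less, nothing below 0.1. When it is let go it springs back and the camera stops within 0.2 s and stays.
- stick_zoom (a joint): Fore-and-aft tilt of the same stick in rad (positive: knob to the remote's +x), spring-centred in the same way. It works the zoom and has no part in this job.
- cam_aim (a point): Point in the air on the camera's line of sight, 220 mm ahead of its upright pan axis; it turns with the camera. Its -x axis is the way the camera looks, y across the picture, z up. The camera (grey, 115 mm wide, 185 mm high, black lens with red ring, red stripe on top along the line of sight) stands at the far side, looks roughly to world -x at first and can turn 1.2 rad either way.
Not all that is in view belongs to the job. Leave any yellow look-alike of the remote alone.

How it is judged (in metres and radians):
On the way, in this order (a step that is already met when the one before it is completed fails the run):
1. the jar stands upright and free with its base on the plank, let go (x of jar_center in the frame of plank between -0.132 and 0.132 m and y of jar_center in the frame of plank between -0.054 and 0.054 m and z of jar_center in the frame of plank between 0.05 and 0.062 m and angle between jar_center's own z axis and vertical below 0.1 rad and contact force between jar and the fingers below 0.2 N and linear speed of jar below 0.02 m/s), for 0.2 s.
2. with the jar on the plank, the stick is held over (more than 0.18 rad) to the side that turns the camera towards the jar, for 0.6 s without a break (x of jar_center in the frame of plank between -0.132 and 0.132 m and y of jar_center in the frame of plank between -0.054 and 0.054 m and z of jar_center in the frame of plank between 0.05 and 0.062 m and angle between jar_center's own z axis and vertical below 0.1 rad and ((value of joint stick_pan above 0.18 rad and y of jar_center in the frame of cam_stand above 0 m) or (value of joint stick_pan below -0.18 rad and y of jar_center in the frame of cam_stand below 0 m))), for 0.6 s.
At the end, for the whole second after the job is handed in: The jar stands upright (0.1 rad), still and free on the plank, within 132 mm along and 54 mm across of its centre; the line of sight of the camera passes within 45 mm of the jar's axis; the stick is back at centre (0.06 rad) (all of step 1 and y of jar_center in the frame of cam_aim between -0.045 and 0.045 m and value of joint stick_pan between -0.06 and 0.06 rad and value of joint stick_zoom between -0.06 and 0.06 rad); the robot touches nothing.
It fails at once if the jar is let go in the air, more than about 15 mm above where it stands (height (world z) of jar_center above 0.073 m and contact force between jar and the fingers below 0.1 N).
It fails at once if the jar is tipped by more than 0.6 rad (angle between jar_center's own z axis and vertical above 0.6 rad).
It fails at once if the robot touches the camera or its stand (contact force between cam_stand and the arm above 0.5 N or contact force between cam_stand and the fingers above 0.5 N).
It fails at once if the tongs or the dishes are moved by more than 25 mm (distance of any of tongs, dishes from where it was at the start of the episode above 0.025 m).
It also fails if it takes over 58 s, if anything falls off the work surface, if the arm or the gripper's body presses on something with over 40 N, if the wrist force passes 120 N, or if a joint passes its speed limit or range.

## Robot

A 6-joint arm with a two-finger parallel gripper is mounted at the origin on the work surface. World frame = base frame: x ahead of the robot, y to its left, z up, the work surface at z = 0. Lengths are in mm, angles in degrees, forces in N, time in s.
With the tool pointing down it reaches from about 325 to 925 mm from the base axis. Payload 3.1 kg.
Tool frame: the origin (TCP) lies at the very end of the fingers, on their centre line; the grasp point (between the pads) lies grasp_offset behind it (grasp_offset is the distance from the TCP to the grasp point, in mm); z points along the fingers, y is the line along which they close (so a half turn about z gives the same grasp; the last joint's range is limited). The gripper opens to 85 mm and grips with 20 to 120 N. Pads are 22 mm wide; open, the fingers measure 114 mm over their backs; the gripper's body (76 mm by 85 mm) begins 54 mm behind the grasp point. The pads swing forward as they close: fully open they stand 13 mm farther back than shut.
Start: joints at [-82.002, 12.427, 92.441, -0, 75.132, -6.429], TCP at [155.738, -605.297, 231.3] pointing down, gripper open.
Joint ranges: [-157.48, 157.48], [-44.54, 120.13], [17.64, 146.25], [-64.5, 244.5], [7.68, 150.69], [-147.95, 147.95]. Speed limits (degrees/s): [159.86, 159.86, 180, 180, 180, 180].

## Interface

Orientations are given as [roll, pitch, yaw] about the fixed x, y, z axes, in that order (R = Rz(yaw) Ry(pitch) Rx(roll)).
In Python, from station import * gives the robot as it stands. Calls block until the motion is done:
- goto(position, orientation): joint-space move of the TCP to a pose.
- move_l(position, attitude=None, speed=150): straight line of the TCP; attitude=None keeps the orientation; speed is the mean speed in mm/s.
- move_j(angles): joint-space move.
- grip(opening, squeeze=None): finger opening in mm; squeeze is the grip in N (None keeps the last); returns when the fingers have stopped.
- wait(seconds).
- solve_ik(position, orientation): joint angles nearest the present ones, or None.
- get_obs(): the state.
- get_image(name): name is "scene" or "top" or "wrist"; returns the picture (384x512x3 uint8, red, green, blue); there is no depth.
- get_calibration(name): a dict with "fx", "fy", "cx", "cy" (pixels), "R" (3x3) and "t" (3): a world point X has camera coordinates R X + t; the wrist camera has in their place "mount" (4x4, takes a point from camera to tool coordinates, whose origin is the TCP and whose axes are the flange's). Camera axes: x right, y down, z forward; pixel columns grow to the right and rows downward; lengths in mm; the calibration is good to about 2 mm. A picture is of the moment at which its call begins: read the wrist's pose just before it. get_calibration takes no time and is no camera call.
A pose or a line that the arm cannot do raises Unreachable and nothing moves.
- sign_off(): hands the job in; it is judged then, once.
Trained networks look in the newest picture that a camera, given by its name, has taken for a name from the list of things; names that differ only in an ending like _2 or _b are one class to them, and where a whole thing is asked for, a point or a joint stands for the part that bears it (a point fixed in the world has none). Each returns a list of dicts, best first, with "score" (0 to 1); they miss things now and then, are a little off and sometimes report something else, mostly with a low value. They report only what shows in the picture. A call takes as long as a camera call. They do not tell look-alikes from the thing itself.
- spot_in(name, camera): "extent" ([centre column, centre row, width, height] in pixels, round what is visible of it).
- regions_of(name, camera): "region" (384x512 bool, what is visible of it) and "extent" ([centre column, centre row, width, height] in pixels, round what is visible of it).
The state is a dict: "t": time; "joint_pos": joint angles; "qvel": joint speeds; "effort": joint torques, N m; "tcp_pos": TCP position; "ee_rot": TCP orientation; "wrist_force": force on the tool from outside, world axes, zero at the start; "moment": the same for the moment, N m; "grip_width": finger opening in mm; "grip_force": force on a finger pad.
Only numpy, scipy, OpenCV 4.12 (cv2) and the standard library are available. Lean on these libraries where they do the work, as an engineer would, in place of code of your own. Each camera call takes 0.05 s, during which the arm holds its last target. There are 200 camera calls.

## Working session

There is one attempt and no reset: what is moved stays moved. The work goes in short steps, each a Python script; the robot and the scene stay as the last script left them, time stands still between calls to the robot, and variables do not carry over. Pictures are saved under pics/ and viewed, at most 10 in all, crops included, and the job is handed in when it is done.

```bash
mkdir -p pics; ls
cat > h.py <<'E'
from station import *
import numpy as np, cv2
def save(n,f,crop=None,s=1):
    im=get_image(n)
    if crop: im=im[crop[1]:crop[3],crop[0]:crop[2]]
    cv2.imwrite('pics/'+f,cv2.resize(im[:,:,::-1],None,fx=s,fy=s,interpolation=cv2.INTER_CUBIC))
def ray(n,u,v):
    c=get_calibration(n); d=np.array([(u-c['cx'])/c['fx'],(v-c['cy'])/c['fy'],1.])
    R=np.array(c['R']); return -R.T@np.array(c['t']), R.T@d
def at_z(n,u,v,z):
    o,d=ray(n,u,v); return o+d*(z-o[2])/d[2]
def proj(n,X):
    c=get_calibration(n); p=np.array(c['R'])@X+np.array(c['t']); return c['fx']*p[0]/p[2]+c['cx'],c['fy']*p[1]/p[2]+c['cy']
E
python3 - <<'E'
from h import *
save('top','top.png',s=1.5); save('scene','scene.png',s=1.5)
for n in ['jar_center','pan','plank','tongs','dishes','remote','stick_knob','cam_aim']:
  for c in ['top','scene']:
    for d in spot_in(n,c)[:3]: print(n,c,round(d['score'],2),np.round(d['extent']))
o=get_obs();print(o['t'],o['ee_rot'],o['wrist_force'])
for c in ['top','scene']: print(c, np.round(ray(c,256,192)[0]))
import station; print({k:v for k,v in vars(station).items() if 'grasp' in k.lower()})
E
```

```text
pics
jar_center top 0.92 [378. 160.  22.  23.]
jar_center scene 0.57 [164. 327.  29.  36.]
jar_center scene 0.39 [360. 201. 114.  84.]
pan top 0.76 [366. 158. 100. 119.]
pan scene 0.81 [187. 317. 167. 134.]
plank top 0.69 [154. 165.  65. 107.]
plank scene 0.87 [361. 201. 114.  82.]
tongs top 0.64 [356. 118.  56.  13.]
tongs top 0.55 [368. 158. 103. 118.]
tongs scene 0.72 [225. 361.  57.  45.]
tongs scene 0.69 [183. 278.  32.  34.]
dishes top 0.77 [345. 191.  31.  30.]
dishes scene 0.64 [183. 279.  29.  31.]
dishes scene 0.3 [269. 230.  59.  63.]
remote top 0.84 [138. 293.  49.  59.]
remote top 0.71 [252. 189.  43.  51.]
remote scene 0.74 [284. 123.  48.  53.]
remote scene 0.69 [271. 227.  60.  58.]
remote scene 0.49 [393. 326.  81.  77.]
stick_knob top 0.71 [250. 184.   7.  21.]
stick_knob top 0.71 [133. 298.  29.  14.]
stick_knob top 0.43 [366. 159. 101. 120.]
stick_knob scene 0.73 [273. 214.  15.  27.]
stick_knob scene 0.44 [287. 110.   9.  28.]
stick_knob scene 0.27 [362. 198. 115.  83.]
cam_aim top 0.71 [255.  39.  45.  55.]
cam_aim scene 0.69 [394. 326.  83.  76.]
0.9 [1.79996896e+02 4.02525499e-04 1.44237306e+01] [-1.0663363   0.40674438 -0.35315609]
top [ 290.    9. 1003.]
scene [ 919. -374.  919.]
{'grasp_offset': 18.700000000000003}
```

View pics/top.png

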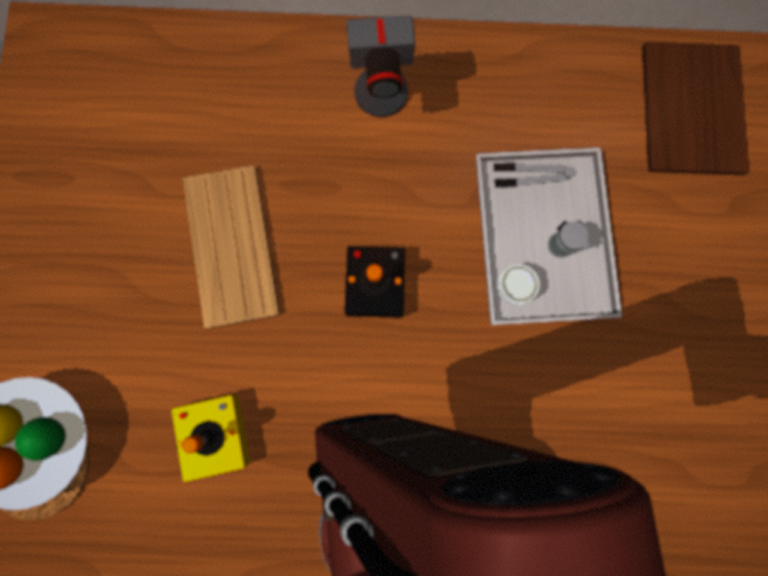

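View pics/scene.png

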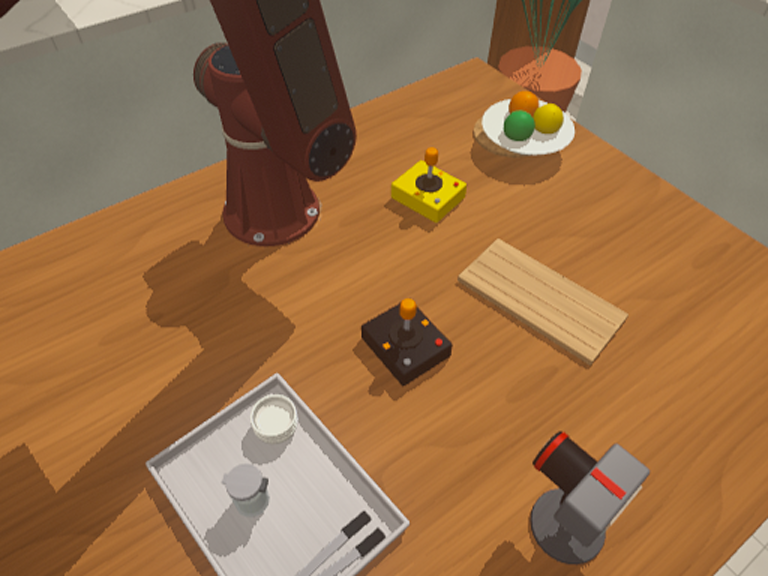

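The top view shows the jar's lid at (383,157) on the pan at the right. The dishes are at (346,189), the tongs at (356,118), the plank at (154,165), and the camera's red stripe runs down column ~255.

Possible mix-ups:
- **Remote:** black box at (250,188) or yellow look-alike at (138,293). The black one is right.
- **Plank:** light one at (154,165) or dark board at (463,72). The light one lies opposite the pan.
- **Jar:** lid at (383,157) or dishes at (346,189). The jar is the grey lid.

Run:
```python
from h import *
save('top','crop.png',(215,100,420,220),3.5)
def reg(n,near,cam='top'):
    for d in regions_of(n,cam):
        if np.hypot(d['extent'][0]-near[0],d['extent'][1]-near[1])<15: return d['region']
def rect(m,z):
    c=np.array([at_z('top',u,v,z)[:2] for v,u in np.argwhere(m)],np.float32)
    return cv2.minAreaRect(c)
for n,near,z in [('plank',(154,165),16),('remote',(252,189),42),('pan',(366,158),25),('dishes',(345,191),42),('jar_center',(378,160),80),('tongs',(356,118),12)]:
    m=reg(n,near)
    print(n, None if m is None else (np.round(rect(m,z)[0]),np.round(rect(m,z)[1]),round(rect(m,z)[2],1)))
print('jar lid',at_z('top',383.5,157,84), 'knob top',at_z('top',249.5,181.5,131),'dish',at_z('top',346.5,189,42))
print('marks',at_z('top',351/1.5,279.5/1.5,42),at_z('top',398/1.5,281/1.5,42))
print('jar scene',at_z('scene',245/1.5,482/1.5,84),'knob sc',at_z('scene',408/1.5,309/1.5,114))
print('stripe',at_z('top',381/1.5,18/1.5,185),at_z('top',383/1.5,45/1.5,185),'stand',at_z('top',382/1.5,92/1.5,10))
print('stripe scene',at_z('scene',593/1.5,471/1.5,185),at_z('scene',623/1.5,496/1.5,185))
```

```text
Traceback (most recent call last):
  File "h.py", line 11, in at_z
    o,d=ray(n,u,v); return o+d*(z-o[2])/d[2]
        ~~~^^^^^^^
  File "h.py", line 8, in ray
    c=get_calibration(n); d=np.array([(u-c['cx'])/c['fx'],(v-c['cy'])/c['fy'],1.])
ValueError: time passes only in moves, steps and waits
```

View pics/crop.png

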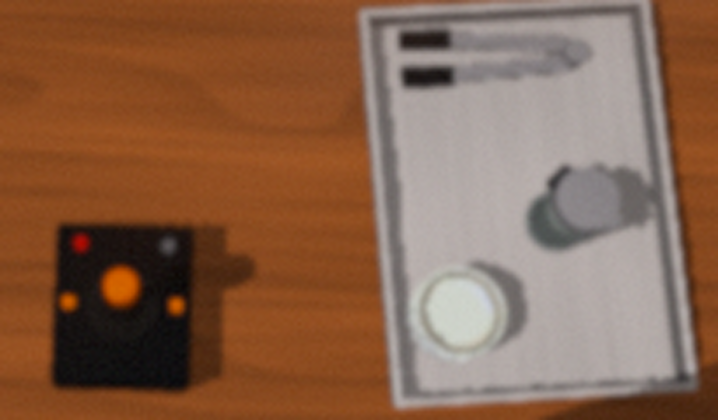

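The crop shows the jar's grey lid at about (382,157) with its lug up-left. The dishes are at (346,189), the orange knob at (249.5,182), and the orange marks at (234.5,186) and (265,187.5).

```bash
sed -i 's/^def ray/import functools\nget_calibration=functools.lru_cache(get_calibration)\ndef ray/' h.py
python3 - <<'E'
from h import *
get_image('top')
def reg(n,near,cam='top'):
    for d in regions_of(n,cam):
        if np.hypot(d['extent'][0]-near[0],d['extent'][1]-near[1])<15: return d['region']
def rect(m,z):
    c=np.array([at_z('top',u,v,z)[:2] for v,u in np.argwhere(m)],np.float32)
    return cv2.minAreaRect(c)
for n,near,z in [('plank',(154,165),16),('remote',(252,189),42),('pan',(366,158),25),('dishes',(345,191),42),('jar_center',(378,160),80),('tongs',(356,118),12)]:
    m=reg(n,near)
    print(n, None if m is None else (np.round(rect(m,z)[0]),np.round(rect(m,z)[1]),round(rect(m,z)[2],1)))
r=lambda *a:np.round(at_z(*a))
print('jar lid',r('top',382.3,157.1,84), 'knob top',r('top',249.5,182,131),'dish',r('top',346.5,189,42))
print('marks',r('top',234.5,186,42),r('top',265.2,187.5,42))
print('jar scene',r('scene',245/1.5,482/1.5,84),'knob sc',r('scene',408/1.5,309/1.5,114))
print('stripe',r('top',381/1.5,18/1.5,185),r('top',383/1.5,45/1.5,185),'stand',r('top',382/1.5,92/1.5,10))
print('stripe scene',r('scene',593/1.5,471/1.5,185),r('scene',623/1.5,496/1.5,185))
E
```

```text
plank (array([517., 302.]), array([302., 144.]), 12.8)
remote (array([451.,  24.]), array([132., 108.]), 1.4)
pan (array([ 557., -305.]), array([338., 252.]), 5.0)
dishes (array([ 454., -244.]), array([71., 77.]), 1.7)
jar_center (array([ 535., -323.]), array([60., 82.]), 22.7)
tongs (array([ 682., -284.]), array([ 50., 159.]), 4.5)
jar lid [ 539. -334.   84.] knob top [450.  24. 131.] dish [ 455. -246.   42.]
marks [454.  66.  42.] [452. -19.  42.]
jar scene [ 544. -336.   84.] knob sc [452.  25. 114.]
stripe [883.  26. 185.] [833.  21. 185.] stand [846.  22.  10.]
stripe scene [836.  23. 185.] [880.  28. 185.]
```

```bash
cat >> h.py <<'E'
from scipy.spatial.transform import Rotation as Ro
def wrist_z(o,u,v,z):
    c=get_calibration('wrist'); M=np.array(c['mount']); R=Ro.from_euler('xyz',o['ee_rot'],degrees=True).as_matrix()
    d=R@M[:3,:3]@np.array([(u-c['cx'])/c['fx'],(v-c['cy'])/c['fy'],1.]); p=R@M[:3,3]+np.array(o['tcp_pos'])
    return p+d*(z-p[2])/d[2]
E
python3 - <<'E'
from h import *
goto([541,-335,230],[180,0,0]); grip(85,40)
o=get_obs(); save('wrist','w1.png',s=1.5)
print(o['t'],o['tcp_pos'],o['ee_rot'])
for d in spot_in('jar_center','wrist'): 
  e=d['extent'];print(d['score'],np.round(e),wrist_z(o,e[0],e[1],84),wrist_z(o,e[0],e[1],44))
E
```

```text
3.2833 [ 540.46467571 -335.8507992   229.97640281] [ 1.79996947e+02  5.18749694e-03 -8.42285731e-02]
0.8 [260. 178.  58.  68.] [ 545.8087921  -336.55849387   84.        ] [ 537.33889358 -336.73304299   44.        ]
```

View pics/w1.png

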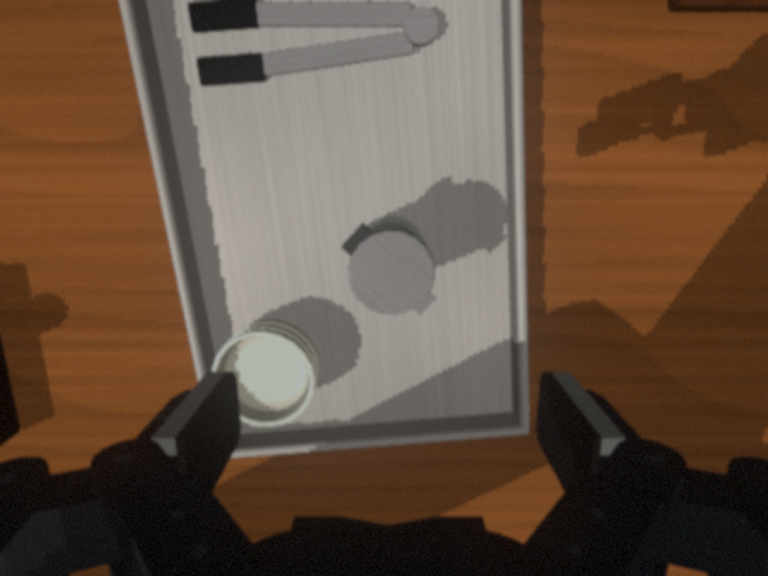

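The wrist view shows the lid centred at about (261,180), which puts the jar near (543,-337), in line with the other estimates. The dishes at (177,252) are clear of the fingers. Next I grasp and lift.

Run:
```python
from h import *
move_l([543,-337,30],speed=110)
o=get_obs();print(o['tcp_pos'],o['wrist_force'])
grip(40,50); o=get_obs();print(o['t'],o['grip_width'],o['grip_force'],o['wrist_force'])
move_l([543,-337,36],speed=40); move_l([543,-337,220],speed=130)
o=get_obs();print(o['t'],o['grip_width'],o['grip_force'],o['wrist_force'])
```

```text
[ 543.51782129 -337.41423758   30.83444831] [-0.08915368 -0.38305698  0.18953035]
5.7667 50.96978402269457 52.27278219535947 [ 0.4379088  -0.62687262  2.56222846]
7.6333 50.73372017698668 51.940742656588554 [-0.11871663  0.6549403  -2.57788606]
```

Run:
```python
from h import *
move_l([517,302,220],speed=220)
move_l([517,302,60],speed=110); wait(0.2)
f0=get_obs()['wrist_force'][2]; z=49
while z>39:
    move_l([517,302,z],speed=20); o=get_obs()
    df=o['wrist_force'][2]-f0
    if df>2: break
    z-=1
print(o['t'],z,o['tcp_pos'],df,o['grip_width'],o['ee_rot'])
```

```text
14.95 42 [517.10967564 302.05889609  42.69820878] 4.484477410065324 50.994021024026594 [1.79996614e+02 5.56897912e-04 3.23509417e-03]
```

Run:
```python
from h import *
grip(85); wait(0.2); print(get_obs()['tcp_pos'])
move_l([517,302,150],speed=110); move_l([450,150,200],speed=220); grip(0)
o=get_obs(); print(o['t'],o['wrist_force'])
save('top','top2.png',s=1.5)
for n in ['jar_center','plank','stick_knob']:
  for d in spot_in(n,'top')[:2]: print(n,d['score'],np.round(d['extent'],1))
```

```text
[516.99536376 301.99643616  41.93041213]
18.4333 [-0.07228302  0.52691835  1.17221885]
jar_center 0.48 [149.  165.5  12.    8.8]
plank 0.73 [162.6 187.9  48.1  31.9]
```

View pics/top2.png

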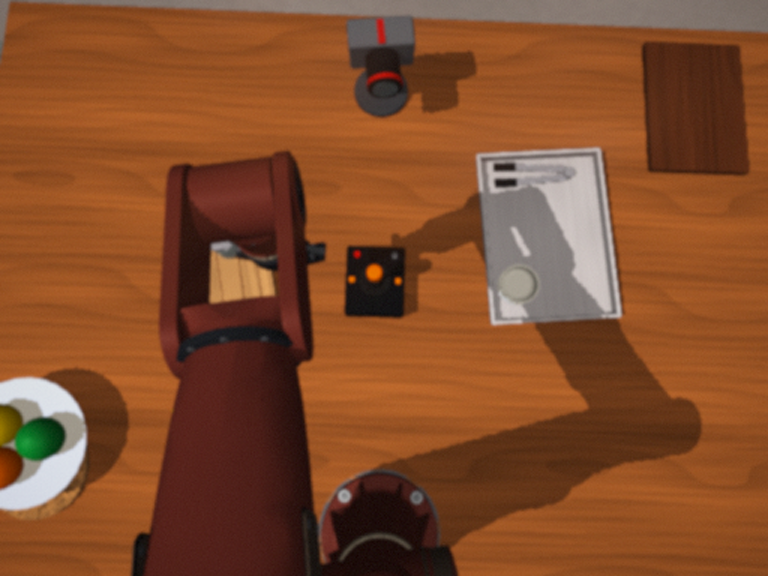

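The jar has been released onto the plank, but the arm partly hides it; the remote and camera are unchanged. The jar is to the camera's left (+y), so the knob has to be pushed towards +y. I'll move beside the knob, test the heading measurement, and check the jar.

```bash
cat >> h.py <<'E'
def stripe(cam,win):
    im=get_image(cam); u0,v0,u1,v1=win
    s=im[v0:v1,u0:u1].astype(int); m=((s[...,0]>130)&(s[...,1]<75)&(s[...,2]<75)).astype(np.uint8)
    n,l,st,ce=cv2.connectedComponentsWithStats(m)
    best=None
    for i in range(1,n):
        if st[i,4]<12: continue
        p=np.array([at_z(cam,u+u0,v+v0,185)[:2] for v,u in np.argwhere(l==i)])
        c=p.mean(0); w,V=np.linalg.eigh(np.cov((p-c).T)); d=V[:,1]; d=d*(-np.sign(d[0]))
        r=(np.round(c), round(float(np.arctan2(d[1],-d[0])),3), np.round(np.sqrt(12*w)), int(st[i,4]))
        if best is None or c[0]>best[0][0]: best=r     # stripe lies behind the ring (x larger)
    return best
TOP=(215,0,300,75); SC=(335,275,450,375)
E
python3 - <<'E'
from h import *
move_l([450,-35,200],speed=200); move_l([450,-35,108],speed=120)
print(get_obs()['t'],get_obs()['wrist_force'])
print(stripe('top',TOP),stripe('scene',SC))
im=get_image('scene')
cv2.imwrite('pics/s2.png',cv2.resize(im[:,:,::-1],None,fx=1.5,fy=1.5))
get_image('top')
for c in ['top']:
  for d in spot_in('jar_center',c)[:2]+spot_in('plank',c)[:1]: print(c,d['score'],np.round(d['extent'],1))
E
```

```text
20.625 [ 0.4494826  -0.45427679 -0.0258536 ]
(array([871., 107.]), 1.508, array([10., 37.]), 45) (array([857.,  25.]), -0.148, array([12., 44.]), 140)
top 0.84 [148.2 161.7  20.3  24.3]
top 0.81 [154.5 164.8  63.2 108.1]
```

View pics/s2.png

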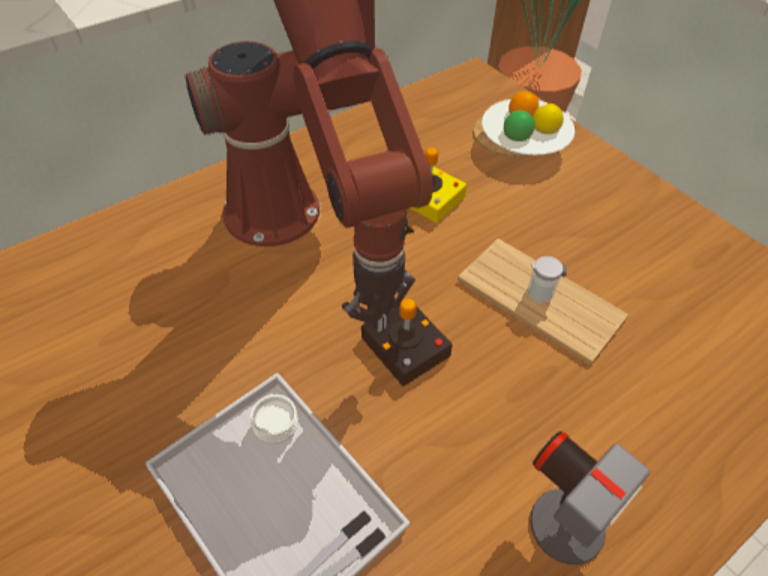

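The jar stands upright in the middle of the plank at about (362,187) in scene pixels. The closed fingers are at the -y side of the knob (272,206). The scene camera gives a clean stripe heading of about -0.15 rad, and the target is about +0.69. I'll push while watching it.

Run:
```python
from h import *
o=get_obs()
for y in (-5,5,11,15,18,20,22):
    move_l([450,y,108],speed=60); o=get_obs()
    print(y,round(o['t'],2),np.round(o['tcp_pos'],1),np.round(o['wrist_force'],1))
    if o['wrist_force'][1]<-4.5: break
h=-9; t0=o['t']; L=[]
while h<0.64 and get_obs()['t']-t0<6:
    s=stripe('scene',SC); t=get_obs()['t']
    if s: h=s[1]; L.append((round(t,2),h,s[3]))
    wait(0.05)
move_l([450,-35,108],speed=150)
print(L[::3],L[-1]); wait(0.3); save('scene','s3.png',s=1.5); print(stripe('scene',SC), get_obs()['wrist_force'],get_obs()['t'])
```

```text
-5 21.57 [450.   -4.7 108. ] [ 0.6 -0.   0.9]
5 21.89 [450.3   5.  108.3] [ 0.2 -0.4  0.9]
11 22.14 [450.2  11.  108.2] [ 0.4 -2.   2.2]
15 22.39 [450.1  15.1 108.1] [-0.5 -2.3  1.9]
18 22.64 [449.9  18.1 107.9] [ 0.4 -2.5  1.6]
20 22.89 [449.7  20.  107.7] [-1.  -3.2 -1.5]
22 23.14 [449.7  22.  107.7] [-0.4 -3.5 -0.3]
[(23.19, 0.11, 135), (23.49, 0.188, 136), (23.79, 0.27, 141), (24.09, 0.357, 141), (24.39, 0.433, 144), (24.69, 0.496, 145), (24.99, 0.566, 146), (25.29, 0.605, 141)] (25.39, 0.651, 145)
(array([855.,  20.]), 0.708, array([12., 47.]), 148) [ 0.40462003  0.27104378 -0.54892144] 26.375
```

View pics/s3.png

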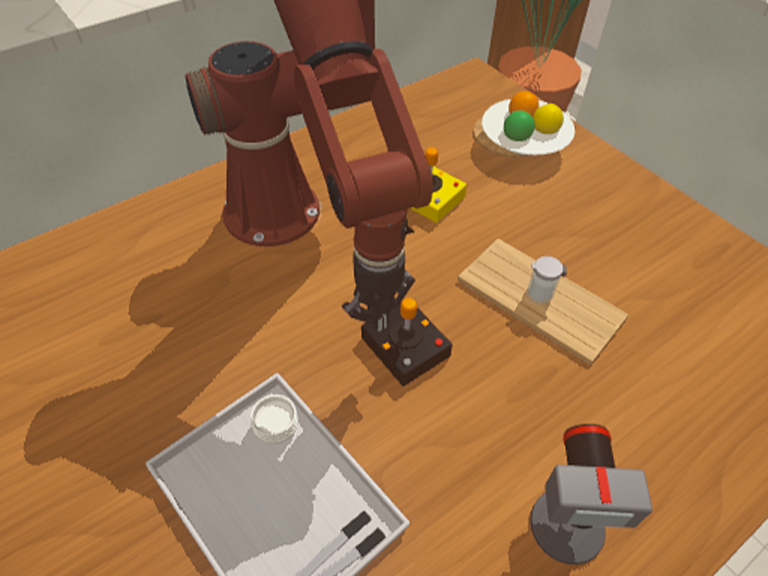

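The camera now points at the jar with a measured heading of 0.708 against 0.695 needed, about 6 mm off. The stick is back upright. I'll cross-check from the top camera, retreat, and hand in.

Run:
```python
from h import *
move_l([450,-35,200],speed=120)
print('jar',at_z('top',148.2,161.7,60)); im=get_image('top')[0:75,225:290].astype(int)
m=(im[...,0]>110)&(im[...,1]<60)&(im[...,2]<60)
n,l,st,ce=cv2.connectedComponentsWithStats(m.astype(np.uint8))
for i in range(1,n):
    if st[i,4]>=6:
        p=np.array([at_z('top',u+225,v,185)[:2] for v,u in np.argwhere(l==i)]);c=p.mean(0);w,V=np.linalg.eigh(np.cov((p-c).T));d=V[:,1]*-np.sign(V[0,1])
        print(np.round(c),np.arctan2(d[1],-d[0]),np.sqrt(12*w),st[i,4])
o=get_obs();print(o['t'],o['wrist_force'])
```

```text
jar [510.93185801 304.07236926  60.        ]
[858.  19.] 0.7049050966806729 [12.80414633 46.75888205] 85
[793.  69.] -0.854730542288979 [10.36373105 48.15886586] 67
27.3417 [ 0.20302749 -0.10942299 -0.96553175]
```

The top camera gives 0.705, which agrees, so I'm handing in.

```bash
python3 -c "
from h import *
print(sign_off())"
```

```text
the job is handed in; nothing more can be done
None
```

The job is handed in (no verdict came back): the jar stands upright and free near the middle of the plank, and one unbroken push of the stick turned the camera to within about 0.01 rad (6 mm) of the jar by my measurement, after which the stick sprang back; the tongs and dishes were not touched.

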